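Release the contact grill's plate and catch it

TASK

The contact grill is cold and I want to wash its lower plate. With one fingertip press the release pad at the grill's front right corner and keep it down, so that the plate springs up off its seat and slides towards you past the open catch; stop it with the other finger before its front lip passes the front edge of the grill. Do not lift the plate or disturb the things standing around, and finish while still holding the plate back with the finger, so that I can take it out.

Things in the scene. Friction and masses are not known exactly. Their poses are not given: they have to be found in the camera images.
- grill: contact grill, lid already open; base 300 mm wide (y), x from -160 (front edge, towards the robot) to +130. Origin: underside, on its middle line; x to its back, y to its left, z up. Front deck x -160 to -112 is 30 mm high, with a small fixed dial at its left, then a sill 57 mm high, then the plate between steel cheeks. Lid stands at x +85 to +160, 365 mm high.
- release (a joint): release rocker (rad): 0 at rest, springs back when let go; grows as the pad is pressed down (about 0.054 m of pad travel per rad). It frees the plate at about 0.085 (4.5 mm), ends at 0.16 (8.5 mm); about 2 N to start, 4 N where it frees the plate, up to 10 N at the end.
- release_pad (a point): centre of the top face of the black release pad, on the front deck at the right corner (grill frame x -142, y -130, z 50 mm at rest, 41 fully down), 26 mm (x) by 28 mm (y). It lies 35 mm to the right of the plate's edge and 40 mm before its lip: a finger on the pad does not stop the plate, one 50 to 100 mm to the left of it, at the same height, does.
- plate: the lower grilling plate, dark ribbed metal, 0.8 kg, 185 mm deep, y -95 to +95 in the grill's frame, front lip 20 mm high. Origin: middle of its lower front edge; x runs back up its 10 degree slope, y left, z square to it. Freed, it springs up 10 mm, then slides forward down the slope by itself at about 35 mm/s, pushing with about 1.3 N; sprung clips keep it at that height.
- plate_slide (a joint): how far the plate has slid forward down the slope (m): 0 seated; at 0.060 its lip passes the front edge of the grill; stop at 0.10.
- plate_lip (a point): middle of the front face of the plate's lip, half-way up its 20 mm. In the grill's frame, seated: x -102, y 0, z 62 mm; popped up: z 72 mm, then 1.7 mm lower for each 10 mm slid.
- salt_shaker: glass salt shaker, 44 mm wide, 90 mm tall, beside the grill, left or right; origin under its centre. Leave it.
- honey_jar: honey jar with a red lid, 60 mm wide, 86 mm tall, beside the grill, left or right; origin under its centre. Leave it.
- mug: striped mug, 84 mm wide, 91 mm tall, with a handle, on the draining board (8 mm high) to the right; origin under its centre. Leave it.

How it is judged:
By the outcome, as a careful person would: the job done as asked, in the order asked, and still so for the second after the job is handed in, while the arm keeps its last pose, push and grip.
It also fails if it takes over 38 s, if anything falls off the work surface, if the arm or the gripper's body presses on something with over 40 N, if the wrist force passes 120 N, or if a joint passes its speed limit or range.

ROBOT

A 7-joint arm with a two-finger parallel gripper is mounted at the origin on a cart in front of the work surface, level with it; the furniture and walls round the work are solid. World frame = base frame: x ahead of the robot, y to its left, z up, the work surface at z = 0. Lengths are in mm, angles in rad, forces in N, time in s.
With the tool pointing down it reaches from about 350 to 900 mm from the base axis. Payload 19.9 kg.
Tool frame: the origin (TCP) lies midway between the tips of the shut fingers; the grasp point (between the pads) lies 19 mm behind it; z points along the fingers, y is the line along which they close (so a half turn about z gives the same grasp; the last joint's range is limited). The gripper opens to 94 mm and grips with 3 to 60 N. Pads are 16 mm wide; open, the fingers measure 119 mm over their backs; the gripper's body (75 mm by 177 mm) begins 78 mm behind the grasp point.
Start: joints at [1.071, 0.417, -0.01, 1.614, 0.005, 1.111, -0.053], TCP at [276.222, -560.621, 168.125] pointing down, gripper open.
Joint ranges: [-2.81, 2.81], [-0.39, 2.02], [-1.27, 1.25], [0.06, 2.57], [-1.19, 4.33], [0.19, 2], [-2.82, 2.82]. Speed limits (rad/s): [1.89, 1.89, 2.39, 2.39, 3.01, 3.01, 3.01].

INTERFACE

Orientations are given as a unit quaternion [x, y, z, w].
In Python, from cell import r gives the robot as it stands.
- The arm moves only by the tool servo_tool, never from a script. Its argument "steps" is a list that holds one entry, the list of rows, each a list of 7 numbers: the opening, from 0 (shut) to 1 (fully open), then the shift along the world's x, y, z in units of 40 mm (1.0 is 40 mm), then the turn, a rotation vector about the world's x, y, z in units of 6 degrees (1.0 is 6 degrees). In form: [[[gripper, x, y, z, rx, ry, rz], ...]]. A call has exactly 10 rows; each row shifts and turns the commanded pose from where the row before left it; what a row does not reach is not made up. A row lasts 1/10 s, in which the tool goes at most 50 mm and 8.59 degrees, less where a joint would pass 70% of its speed; a pose out of reach is approached as far as the arm can. A call with a number of a shift or a turn outside -1 to 1 is refused whole. A call with a gripper value outside its range is refused whole. The fingers move at their own pace and stop on an object; "grip_force" is the grip in N (left out, the last holds). Time passes only in rows, so rows that do not move let the fingers close, or fill a call up. It gives the time, the measured TCP pose, the force, the opening and the grip force at its end, in the units of the state.
- r.get_state(): the state, without advancing time (a new reading comes with each control period).
- r.read_camera(name): name is "scene" or "top"; returns the picture (400x640x3 uint8, red, green, blue); there is no depth.
- r.calibration(name): a dict with "intrinsics" (3x3 intrinsics, pixels), "extrinsics" (4x4, takes a point from camera to world coordinates). Camera axes: x right, y down, z forward; pixel columns grow to the right and rows downward; lengths in mm; the calibration is good to about 2 mm. A picture is of the moment at which its call begins. calibration takes no time and is no camera call.
- r.hand_in(): hands the job in; it is judged then, once.
Trained networks look in the newest picture that a camera, given by its name, has taken for a name from the list of things; names that differ only in an ending like _2 or _b are one class to them, and where a whole thing is asked for, a point or a joint stands for the part that bears it (a point fixed in the world has none). Each returns a list of dicts, best first, with "confidence" (0 to 1); they miss things now and then, are a little off and sometimes report something else, mostly with a low value. They report only what shows in the picture. A call takes as long as a camera call.
- r.silhouettes(camera, name): "region" (400x640 bool, what is visible of it) and "point" ([column, row] in pixels, amid what is visible of it).
- r.pinpoint(camera, name): "point" ([column, row] in pixels: a listed point, or the origin of a listed thing).
The state is a dict: "time_s": time; "joint_pos": joint angles; "dq": joint speeds; "effort": joint torques, N m; "eef_pos": TCP position; "eef_rot": TCP orientation; "force": force on the tool from outside, world axes, zero at the start; "moment": the same for the moment, N m; "finger_gap": finger opening in mm; "finger_force": force on a finger pad.
Only numpy, scipy, OpenCV 4.12 (cv2) and the standard library are available. Lean on these libraries where they do the work, as an engineer would, in place of code of your own. Each camera call takes 0.05 s, during which the arm holds its last target. There are 200 camera calls.

## Working session

There is one attempt and no reset: what is moved stays moved. The work goes in short steps, Python scripts to look and compute and a tool call to move; the robot and the scene stay as the last step left them, time stands still between calls to the robot, and variables do not carry over. Pictures are saved under pics/ and viewed, at most 10 in all, crops included, and the job is handed in when it is done.

Besides the shell and the picture viewer there is one more tool, called after "Call:" by a JSON object that holds its "method" and its "body", one argument or row to a line. servo_tool: Moves the arm, as the interface text tells. Shifts and turns lie within -1 to 1; 1 stands for 40 mm of shift or 6 degrees of turn. Its arguments: {"type":"object","properties":{"steps":{"type":"array"},"grip_force":{"type":"number"}},"required":["steps"]}

```bash
mkdir -p pics
cat > h.py <<'E'
from cell import r
import numpy as np, cv2
def ray(cam,p):
    c=r.calibration(cam);K=np.array(c["intrinsics"]);T=np.array(c["extrinsics"])
    d=T[:3,:3]@np.linalg.inv(K)@np.array([p[0],p[1],1.]);return T[:3,3],d
def atz(cam,p,z):
    o,d=ray(cam,p);return o+d*(z-o[2])/d[2]
def proj(cam,P):
    c=r.calibration(cam);K=np.array(c["intrinsics"]);T=np.linalg.inv(np.array(c["extrinsics"]))
    q=K@(T[:3,:3]@np.array(P)+T[:3,3]);return q[:2]/q[2]
def tri(p1,p2):
    o1,d1=ray("scene",p1);o2,d2=ray("top",p2)
    s=np.linalg.lstsq(np.c_[d1,-d2],o2-o1,rcond=None)[0];a=o1+s[0]*d1;b=o2+s[1]*d2
    return (a+b)/2,np.linalg.norm(a-b)
E
python3 - <<'E'
from h import *
np.set_printoptions(precision=1,suppress=True)
for c in("scene","top"):
    im=r.read_camera(c);cv2.imwrite(f"pics/{c}0.png",im[:,:,::-1])
P={}
for n in["release_pad","plate_lip","grill","plate","salt_shaker","honey_jar","mug"]:
    for c in("scene","top"):
        l=r.pinpoint(c,n);P[n,c]=l
        print(n,c,[(np.array(k["point"]),round(k["confidence"],2)) for k in l[:2]])
    if P[n,"scene"] and P[n,"top"]:print("  tri",*tri(P[n,"scene"][0]["point"],P[n,"top"][0]["point"]))
s=r.get_state();print(s)
E
```

```text
release_pad scene [(array([309.1, 213.2]), 0.68)]
release_pad top [(array([299.6, 222.6]), 0.65)]
  tri [476.8 -75.2  59.9] 18.90991781273623
plate_lip scene [(array([272.7, 215.3]), 0.87)]
plate_lip top [(array([257.2, 194.6]), 0.88)]
  tri [527.3  49.7  67.5] 8.14238159122429
grill scene [(array([263.3, 212.3]), 0.7)]
grill top [(array([269.9, 167.4]), 0.65)]
  tri [635.1  42.9   0.2] 5.543270847191354
plate scene [(array([271.2, 213.1]), 0.92)]
plate top [(array([261.8, 192.8]), 0.67)]
  tri [539.4  43.6  63.8] 4.249854181270942
salt_shaker scene [(array([209.9, 239.2]), 0.53)]
salt_shaker top [(array([197.5, 173.3]), 0.7)]
  tri [574.  256.9  13.9] 4.514022837046613
honey_jar scene [(array([330.4, 204.1]), 0.71)]
honey_jar top [(array([339.4, 211.3]), 0.58)]
  tri [ 536.1 -187.4   16.5] 10.064139779456443
mug scene []
mug top [(array([449. , 228.3]), 0.89)]
{'time_s': 0.8, 'joint_pos': array([ 1.1,  0.4, -0. ,  1.6,  0. ,  1.1, -0.1]), 'dq': array([ 0.,  0.,  0., -0.,  0.,  0., -0.]), 'effort': array([  0. , -85.1,   0.6, -42.6,  -0. ,   0. ,  -0. ]), 'eef_pos': array([ 276.2, -560.6,  168.1]), 'eef_rot': array([ 1. ,  0.2, -0. , -0. ]), 'force': array([ 0.1, -0.5,  0.2]), 'moment': array([0., 0., 0.]), 'finger_force': 0.0, 'finger_gap': 93.7944940974135}
```

View pics/scene0.png

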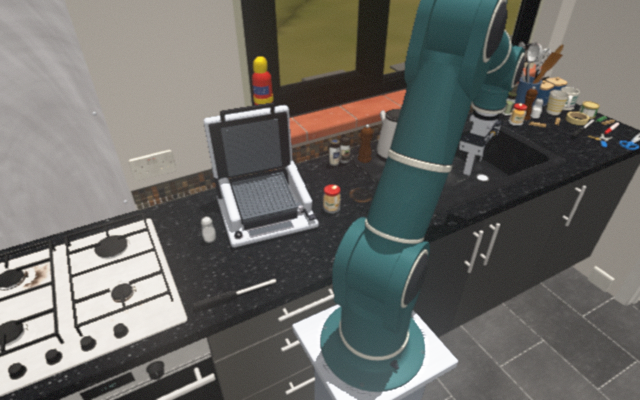

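View pics/top0.png

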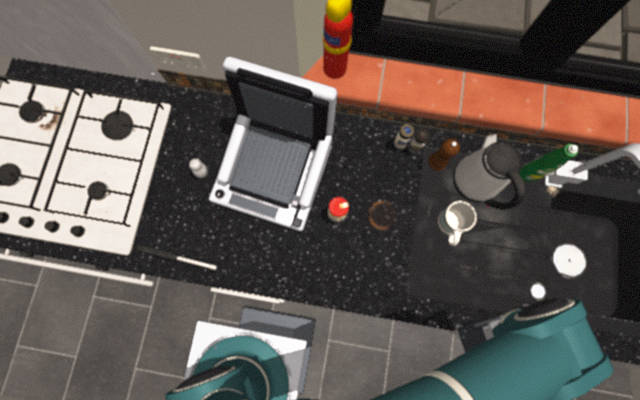

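The scene picture shows the grill around (265,180), with the pad near its front right corner at (300,213), the salt shaker on its left at (209,230) and the honey jar on its right at (332,198). In the top picture the front edge runs from (213,197) to (300,225). I'll zoom in on both to fit the pose.

Run:
```python
import cv2,numpy as np
a=cv2.imread("pics/scene0.png")[160:250,195:345];b=cv2.imread("pics/top0.png")[110:240,190:360]
a=cv2.resize(a,(750,450),interpolation=cv2.INTER_CUBIC);b=cv2.resize(b,(782,598),interpolation=cv2.INTER_CUBIC)
cv2.imwrite("pics/sc1.png",a);cv2.imwrite("pics/tc1.png",b)
```

```text
(no output)
```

View pics/sc1.png

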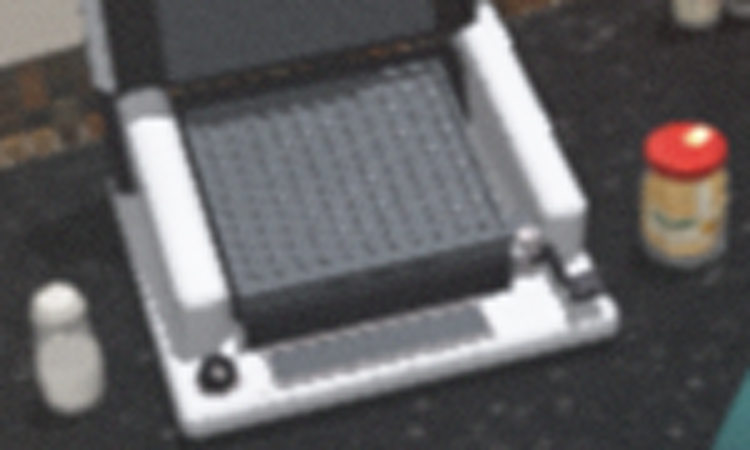

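View pics/tc1.png

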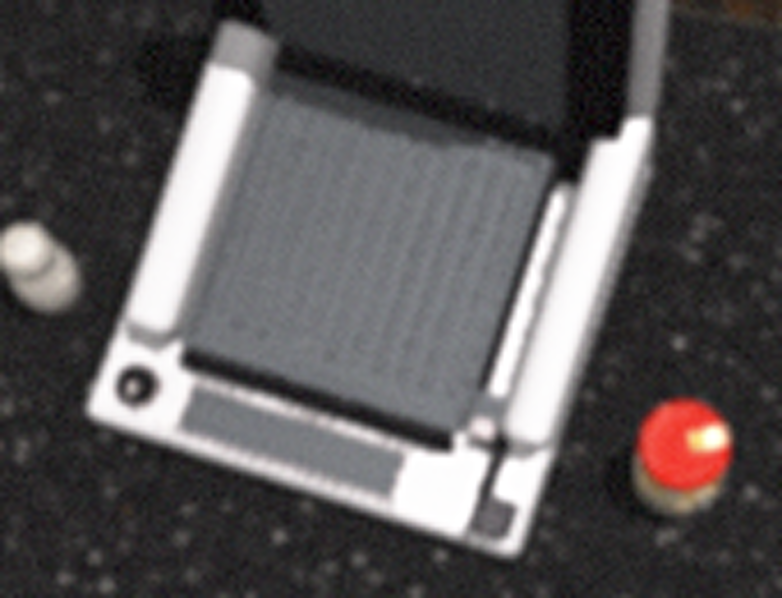

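The crops show the pad at scene (312,217) and top (297,223). The deck front corners are at scene (232,245) and (318,224), and top (210,198) and (303,229). I can also see the lip corners. Next I'll fit the grill pose.

Run:
```python
from h import *
from scipy.optimize import least_squares
np.set_printoptions(precision=1,suppress=True)
G=np.array([[-159,-148,30],[-159,148,30],[-142,-130,50],[-100,95,72],[-100,-95,72.]])
S=np.array([[618.,322],[187,420],[583,281],[243,295],[510,238]])/5+[195,160]
T=np.array([[518.,547],[92,405],[493,516],[183,355],[462,432]])/4.6+[190,110]
def W(p,g):
    c,s=np.cos(p[2]),np.sin(p[2]);return np.array([p[0]+c*g[0]-s*g[1],p[1]+s*g[0]+c*g[1],g[2]])
def f(p,full=True):
    e=[]
    for g,a,b in zip(G,S,T):
        w=W(p,g);e+=list(proj("scene",w)+p[3:5]-a)+list(proj("top",w)+p[5:7]-b)
    return np.r_[e,np.array(p[3:])*1.0]
q=least_squares(f,[650,40,-.3,0,0,0,0],loss="soft_l1");p=q.x
print(p[:2],np.degrees(p[2]),p[3:]);print(q.fun[:20].reshape(5,4))
np.save("pose.npy",p[:3])
for g in G:print(W(p,g))
print("pad",W(p,[-142,-130,50]),"lip",W(p,[-102,0,72]),"lip slid30",W(p,[-131,0,67]),"edge",W(p,[-160,0,50]))
for c,n in(("scene","salt_shaker"),("scene","honey_jar"),("top","salt_shaker"),("top","honey_jar")):
    l=r.pinpoint(c,n)
    if l:print(c,n,atz(c,l[0]["point"],0))
l=r.pinpoint("top","mug");print(atz("top",l[0]["point"],8))
from scipy.spatial.transform import Rotation as R
s=r.get_state();print(R.from_quat(s["eef_rot"]).as_matrix(),s["eef_rot"])
```

```text
[634.  31.] -8.747530055236963 [-0.4  0.6  0.4  0.1]
[[ 0.2 -1.1 -0.6  1.6]
 [-0.5  0.1 -1.1  1. ]
 [ 0.5  0.7  0.7 -0.1]
 [-0.7  0.2 -0.1 -4.4]
 [ 1.2 -0.8  0.5 -0.6]]
[454.3 -91.1  30. ]
[499.3 201.4  30. ]
[473.8 -75.9  50. ]
[549.6 140.1  72. ]
[520.7 -47.7  72. ]
pad [473.8 -75.9  50. ] lip [533.1  46.5  72. ] lip slid30 [504.5  50.9  67. ] edge [475.8  55.3  50. ]
scene salt_shaker [587.6 252.7  -0. ]
scene honey_jar [ 557.7 -194.3    0. ]
top salt_shaker [578.6 263.9   0. ]
top honey_jar [ 536.6 -191.8    0. ]
[ 541.  -524.2    8. ]
[[ 0.9  0.4 -0. ]
 [ 0.4 -0.9  0. ]
 [-0.  -0.  -1. ]] [ 1.   0.2 -0.  -0. ]
```

Call:
{"method": "servo_tool", "body": {
  "steps": [
    [[0.85,0.3,0.9,0,0,0,-0.4],[0.85,0.3,0.9,0,0,0,-0.4],[0.85,0.3,0.9,0,0,0,-0.4],[0.85,0.3,0.9,0,0,0,-0.4],[0.85,0.3,0.9,0,0,0,-0.4],[0.85,0.3,0.9,0,0,0,-0.4],[0.85,0.3,0.9,0,0,0,-0.4],[0.85,0.3,0.9,0,0,0,-0.4],[0.85,0.3,0.9,0,0,0,-0.4],[0.85,0.3,0.9,0,0,0,-0.4]]
  ]
}}

```text
time_s: 2.05
eef_pos: [396.5, -199.2, 168.4]
eef_rot: [1.0, 0.019, 0.0, 0.0]
force: [1.0, -0.0, 1.3]
finger_gap: 79.7
finger_force: 0.0
```

```bash
cat >> h.py <<'E'
def st():
    from scipy.spatial.transform import Rotation as R
    s=r.get_state();m=R.from_quat(s["eef_rot"]).as_matrix();p=np.load("pose.npy")
    c,sn=np.cos(p[2]),np.sin(p[2]);d=s["eef_pos"][:2]-p[:2]
    y=m[:,1];print("t",s["time_s"],"pos",s["eef_pos"].round(1),"grill",(c*d[0]+sn*d[1]).round(1),(-sn*d[0]+c*d[1]).round(1),
     "yaw of -y",np.degrees(np.arctan2(y[0],-y[1])).round(2),"want",np.degrees(p[2]).round(2),"z",m[:,2].round(3),"F",s["force"].round(1),"gap",s["finger_gap"].round(1),"q",s["joint_pos"].round(2))
E
python3 -c "from h import *;st()"
```

```text
Traceback (most recent call last):
  File "h.py", line 20, in st
    "yaw of -y",np.degrees(np.arctan2(y[0],-y[1])).round(2),"want",np.degrees(p[2]).round(2),"z",m[:,2].round(3),"F",s["force"].round(1),"gap",s["finger_gap"].round(1),"q",s["joint_pos"].round(2))
                                                                                                                                               ^^^^^^^^^^^^^^^^^^^^^
AttributeError: 'float' object has no attribute 'round'
```

Call:
{"method": "servo_tool", "body": {
  "steps": [
    [[0.85,0.26,0.53,0,0,0,-0.23],[0.85,0.26,0.53,0,0,0,-0.23],[0.85,0.26,0.53,0,0,0,-0.23],[0.85,0.26,0.53,0,0,0,-0.23],[0.85,0.27,0.53,-0.3,0,0,-0.23],[0.85,0.27,0.52,-0.3,0,0,-0.23],[0.85,0.26,0.52,-0.4,0,0,-0.22],[0.85,0.27,0.53,-0.4,0,0,-0.22],[0.85,0,0,-0.3,0,0,0],[0.85,0,0,-0.2,0,0,0]]
  ]
}}

```text
time_s: 3.05
eef_pos: [480.3, -31.8, 91.2]
eef_rot: [0.997, -0.075, -0.0, -0.0]
force: [0.2, 0.4, -0.7]
finger_gap: 80.0
finger_force: 0.0
```

```bash
sed -i 's/s\["finger_gap"\].round(1)/round(s["finger_gap"],1)/' h.py
python3 - <<'E'
from h import *
st()
a=r.read_camera("scene")[:,:,::-1];b=r.read_camera("top")[:,:,::-1]
a=cv2.resize(a[110:260,215:365],(400,400),interpolation=cv2.INTER_CUBIC);b=cv2.resize(b[130:250,230:350],(400,400),interpolation=cv2.INTER_CUBIC)
cv2.imwrite("pics/c2.png",np.hstack([a,b]))
E
```

```text
t 3.05 pos [480.3 -31.8  91.2] grill -142.4 -85.4 yaw of -y -8.63 want -8.75 z [-0.001  0.    -1.   ] F [ 0.2  0.4 -0.7] gap 80.0 q [ 0.29  0.28 -0.33  2.03  0.12  0.86 -1.83]
```

View pics/c2.png

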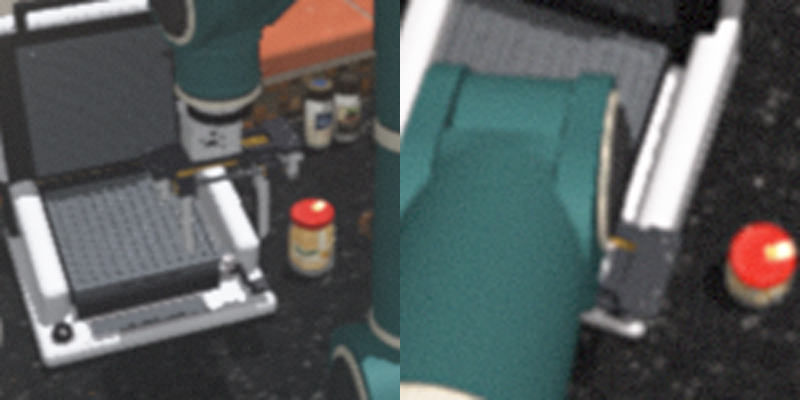

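The scene crop shows both fingertips standing above the deck. The right one is above the pad, which is at crop (258,282), and the left one is in front of the plate. I'll descend close to the pad.

Call:
{"method": "servo_tool", "body": {
  "steps": [
    [[0.85,0,0.03,-0.25,0,0,0],[0.85,0,0,-0.25,0,0,0],[0.85,0,0,-0.2,0,0,0],[0.85,0,0,-0.1,0,0,0],[0.85,0,0,-0.05,0,0,0],[0.85,0,0,-0.05,0,0,0],[0.85,0,0,-0.03,0,0,0],[0.85,0,0,-0.03,0,0,0],[0.85,0,0,0,0,0,0],[0.85,0,0,0,0,0,0]]
  ]
}}

```text
time_s: 4.15
eef_pos: [480.7, -30.6, 53.8]
eef_rot: [0.997, -0.076, 0.0, -0.0]
force: [-0.9, 0.0, 0.8]
finger_gap: 79.9
finger_force: 0.0
```

Run:
```python
from h import *
st()
a=r.read_camera("scene")[:,:,::-1]
cv2.imwrite("pics/c3.png",cv2.resize(a[180:240,250:330],(800,600),interpolation=cv2.INTER_CUBIC))
```

```text
t 4.15 pos [480.7 -30.6  53.8] grill -142.1 -84.2 yaw of -y -8.69 want -8.75 z [ 0.  0. -1.] F [-0.9  0.   0.8] gap 79.9 q [ 0.27  0.34 -0.32  2.05  0.15  0.77 -1.86]
```

View pics/c3.png

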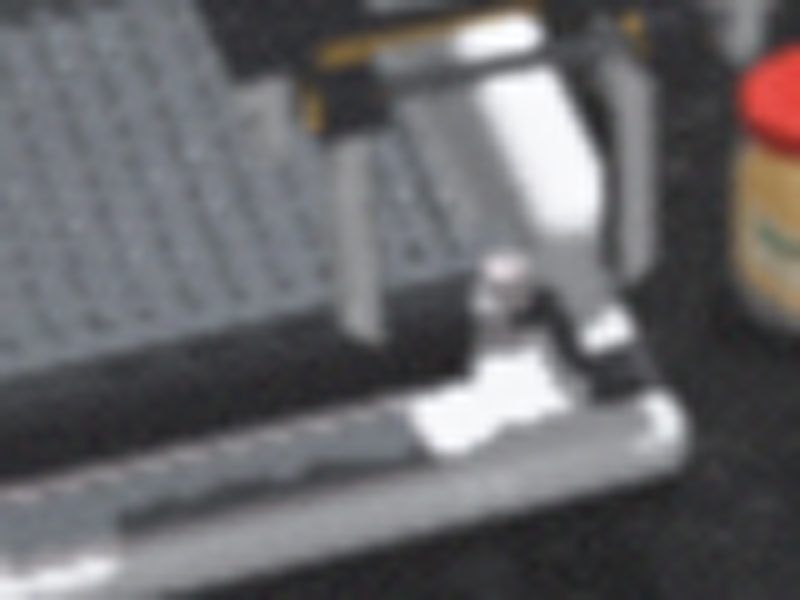

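The right fingertip shows at pixel (314,208) and the left one at (286,213). The pad is at (312,217), so the tips look higher or further back than I assumed. I'll measure how much.

Run:
```python
from h import *
np.set_printoptions(precision=1,suppress=True)
p=np.load("pose.npy");c,s=np.cos(p[2]),np.sin(p[2])
for yy,obs in((-130.5,(314,208)),(-38.1,(286.5,213.5))):
  for z in(54,64,74,84):
    print(yy,z,proj("scene",[p[0]-142*c-s*yy,p[1]-142*s+c*yy,z]),obs)
  for x in(-122,-112):print(yy,x,54,proj("scene",[p[0]+x*c-s*yy,p[1]+x*s+c*yy,54]))
o=r.read_camera("scene")
print([ (k["point"],k["confidence"]) for k in r.pinpoint("scene","release_pad")])
```

```text
-130.5 54 [312.6 215.4] (314, 208)
-130.5 64 [312.6 213.1] (314, 208)
-130.5 74 [312.6 210.8] (314, 208)
-130.5 84 [312.5 208.5] (314, 208)
-130.5 -122 54 [310.7 211.9]
-130.5 -112 54 [309.7 210.2]
-38.1 54 [286.3 221.6] (286.5, 213.5)
-38.1 64 [286.1 219.3] (286.5, 213.5)
-38.1 74 [286.  216.9] (286.5, 213.5)
-38.1 84 [285.8 214.6] (286.5, 213.5)
-38.1 -122 54 [284.6 217.9]
-38.1 -112 54 [283.7 216.1]
[([309.7, 215.5], 0.41)]
```

Call:
{"method": "servo_tool", "body": {
  "steps": [
    [[0.85,0,0,-0.025,0,0,0],[0.85,0,0,-0.025,0,0,0],[0.85,0,0,-0.025,0,0,0],[0.85,0,0,-0.025,0,0,0],[0.85,0,0,-0.025,0,0,0],[0.85,0,0,-0.025,0,0,0],[0.85,0,0,-0.025,0,0,0],[0.85,0,0,-0.025,0,0,0],[0.85,0,0,0,0,0,0],[0.85,0,0,0,0,0,0]]
  ]
}}

```text
time_s: 5.3
eef_pos: [480.6, -30.6, 45.7]
eef_rot: [0.997, -0.076, -0.0, -0.0]
force: [-0.1, -0.2, -0.9]
finger_gap: 79.8
finger_force: 0.0
```

Call:
{"method": "servo_tool", "body": {
  "steps": [
    [[0.85,0,0,-0.025,0,0,0],[0.85,0,0,-0.025,0,0,0],[0.85,0,0,-0.025,0,0,0],[0.85,0,0,-0.025,0,0,0],[0.85,0,0,-0.025,0,0,0],[0.85,0,0,-0.025,0,0,0],[0.85,0,0,0,0,0,0],[0.85,0,0,0,0,0,0],[0.85,0,0,0,0,0,0],[0.85,0,0,0,0,0,0]]
  ]
}}

```text
time_s: 6.3
eef_pos: [480.7, -30.6, 39.8]
eef_rot: [0.997, -0.076, 0.0, -0.0]
force: [0.0, -0.1, -1.0]
finger_gap: 79.7
finger_force: 0.0
```

Run:
```python
from h import *
st()
a=r.read_camera("scene")[:,:,::-1]
cv2.imwrite("pics/c4.png",cv2.resize(a[180:240,250:330],(800,600),interpolation=cv2.INTER_CUBIC))
```

```text
t 6.3 pos [480.7 -30.6  39.8] grill -142.2 -84.2 yaw of -y -8.69 want -8.75 z [ 0.  0. -1.] F [ 0.  -0.1 -1. ] gap 79.7 q [ 0.27  0.36 -0.31  2.06  0.16  0.74 -1.87]
```

View pics/c4.png

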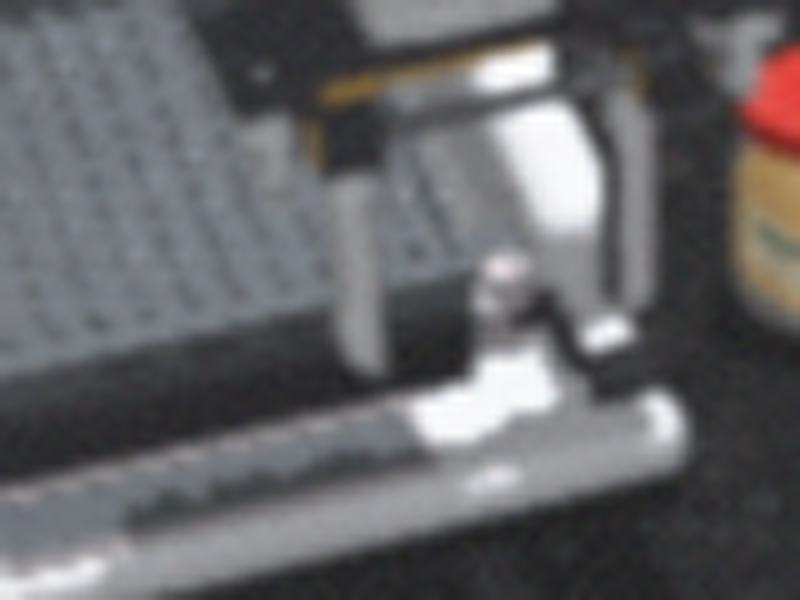

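No contact yet. The right tip is now at crop (640,308), still short of the pad at (622,365). I'll overlay the predicted gripper and pad outlines on both views to tell a height offset from a horizontal one.

Run:
```python
from h import *
p=np.load("pose.npy");c,s=np.cos(p[2]),np.sin(p[2])
W=lambda x,y,z:[p[0]+c*x-s*y,p[1]+s*x+c*y,z]
st()
def draw(cam,r0,c0,h,w,k):
    a=r.read_camera(cam)[:,:,::-1][r0:r0+h,c0:c0+w];a=cv2.resize(a,(w*k,h*k),interpolation=cv2.INTER_CUBIC)
    def poly(P,col):
        q=np.array([(proj(cam,W(*g))-[c0,r0]+.5)*k for g in P]).round().astype(np.int32);cv2.polylines(a,[q],True,col,1)
    x0,y0=-142.2,-84.2
    poly([(x0-37,y0-88,137),(x0+37,y0-88,137),(x0+37,y0+88,137),(x0-37,y0+88,137)],(0,255,255))
    for yy in(y0-46,y0+46):poly([(x0+a_,yy+b_,39.8) for a_,b_ in((-8,-6),(8,-6),(8,6),(-8,6))],(0,0,255))
    poly([(-155,-144,50),(-129,-144,50),(-129,-116,50),(-155,-116,50)],(0,255,0))
    poly([(-160,-150,30),(-112,-150,30),(-112,150,30),(-160,150,30)],(255,255,0))
    poly([(-102,-95,72),(-102,95,72),(-102,95,52),(-102,-95,52)],(255,0,255))
    return a
A=draw("scene",160,225,100,100,6)[:,200:];B=draw("top",150,240,100,70,6)[:,20:]
cv2.imwrite("pics/c5.png",np.hstack([A,B]))
```

```text
t 6.35 pos [480.6 -30.6  39.8] grill -142.2 -84.2 yaw of -y -8.69 want -8.75 z [ 0.  0. -1.] F [ 0.5 -0.1  0.2] gap 79.7 q [ 0.27  0.36 -0.31  2.06  0.16  0.74 -1.87]
```

View pics/c5.png

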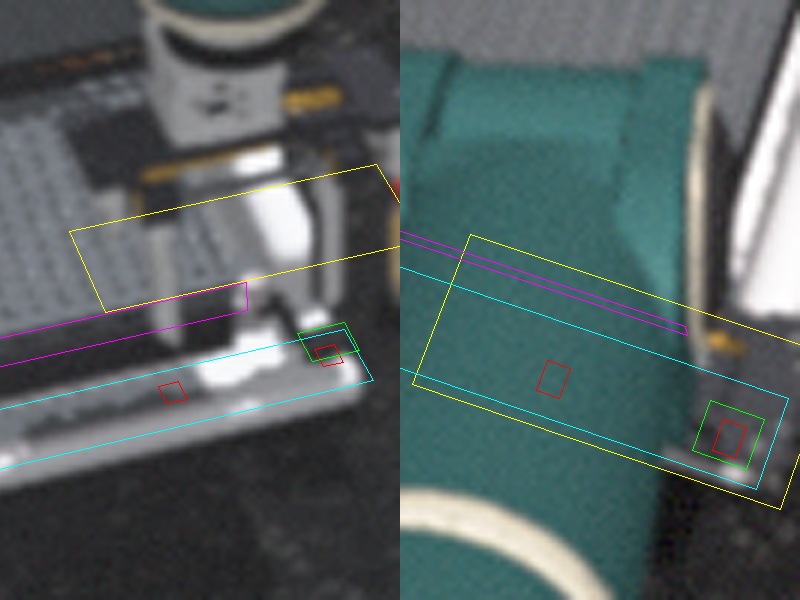

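The grill overlay fits. The gripper's body hides the tips in the top view, so I'll triangulate the orange mark on the gripper to see whether the gripper is offset from its reported pose.

Run:
```python
from h import *
np.set_printoptions(precision=1,suppress=True)
p=np.load("pose.npy");c,s=np.cos(p[2]),np.sin(p[2])
def om(cam,r0,r1,c0,c1):
    a=cv2.cvtColor(r.read_camera(cam)[r0:r1,c0:c1],cv2.COLOR_RGB2HSV)
    m=cv2.inRange(a,(10,110,90),(35,255,255));n,l,st_,ce=cv2.connectedComponentsWithStats(m)
    return [(ce[i]+[c0,r0],st_[i,:].tolist()) for i in range(1,n) if st_[i,4]>3]
A=om("scene",165,205,240,300+25);B=om("top",195,220,285,320)
print(A);print(B)
for a,_ in A:
  for b,_ in B:
    w,e=tri(a,b);d=w[:2]-p[:2];print(a,b,w,"err",round(e,1),"grill",c*d[0]+s*d[1],-s*d[0]+c*d[1])
```

```text
[(array([309.9, 176. ]), [66, 10, 9, 3, 24]), (array([284.9, 188.4]), [43, 23, 5, 2, 7])]
[(array([296.6, 206.5]), [10, 10, 5, 4, 11])]
[309.9 176. ] [296.6 206.5] [488.2 -77.8 205.3] err 2.6 grill -127.50109447144861 -129.69980620366547
[284.9 188.4] [296.6 206.5] [520.  -40.9 142.2] err 74.7 grill -101.71342992600873 -88.34888193547324
```

Call:
{"method": "servo_tool", "body": {
  "steps": [
    [[0.85,0,0,-0.025,0,0,0],[0.85,0,0,-0.025,0,0,0],[0.85,0,0,-0.025,0,0,0],[0.85,0,0,-0.025,0,0,0],[0.85,0,0,-0.025,0,0,0],[0.85,0,0,-0.025,0,0,0],[0.85,0,0,-0.025,0,0,0],[0.85,0,0,-0.025,0,0,0],[0.85,0,0,0,0,0,0],[0.85,0,0,0,0,0,0]]
  ]
}}

```text
time_s: 7.55
eef_pos: [480.6, -30.6, 31.7]
eef_rot: [0.997, -0.076, -0.0, -0.0]
force: [0.3, -0.7, 0.1]
finger_gap: 80.4
finger_force: 0.0
```

Call:
{"method": "servo_tool", "body": {
  "steps": [
    [[0.85,0,0,-0.025,0,0,0],[0.85,0,0,-0.025,0,0,0],[0.85,0,0,-0.025,0,0,0],[0.85,0,0,-0.025,0,0,0],[0.85,0,0,-0.025,0,0,0],[0.85,0,0,-0.025,0,0,0],[0.85,0,0,0,0,0,0],[0.85,0,0,0,0,0,0],[0.85,0,0,0,0,0,0],[0.85,0,0,0,0,0,0]]
  ]
}}

```text
time_s: 8.55
eef_pos: [480.6, -30.7, 25.8]
eef_rot: [0.997, -0.076, 0.0, -0.0]
force: [0.0, -0.0, -0.3]
finger_gap: 79.4
finger_force: 0.0
```

Run:
```python
from h import *
st()
a=r.read_camera("scene")[:,:,::-1];cv2.imwrite("pics/raw6.png",a)
cv2.imwrite("pics/c6.png",cv2.resize(a[180:240,250:330],(800,600),interpolation=cv2.INTER_CUBIC))
```

```text
t 8.55 pos [480.6 -30.7  25.8] grill -142.2 -84.2 yaw of -y -8.69 want -8.75 z [ 0.  0. -1.] F [ 0.  -0.  -0.3] gap 79.4 q [ 0.26  0.38 -0.3   2.07  0.17  0.71 -1.88]
```

View pics/c6.png

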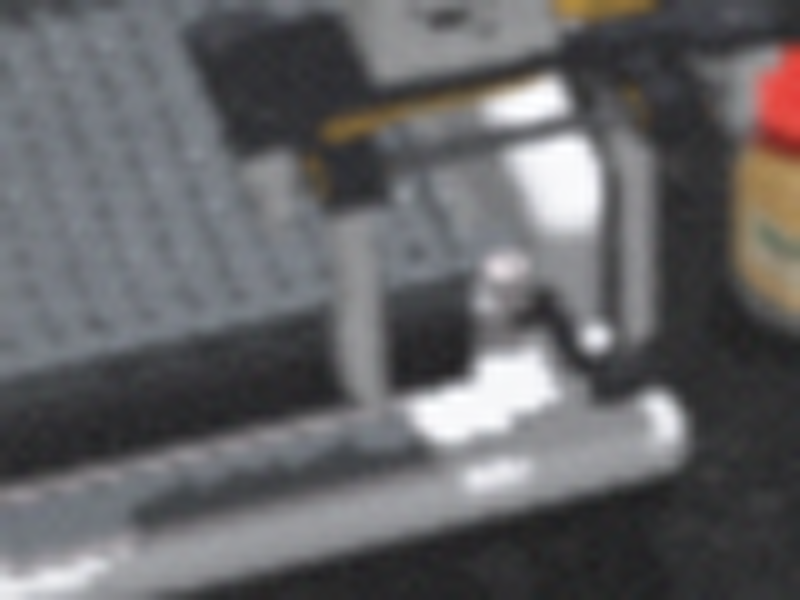

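The right tip is now at (640,340), just above and slightly right of the pad, whose centre is at about (622,367). That fits open fingers whose tips sit well behind the TCP. I'll shift 4 mm left and keep probing down.

Call:
{"method": "servo_tool", "body": {
  "steps": [
    [[0.85,0.01,0.1,0,0,0,0],[0.85,0,0,-0.025,0,0,0],[0.85,0,0,-0.025,0,0,0],[0.85,0,0,-0.025,0,0,0],[0.85,0,0,-0.025,0,0,0],[0.85,0,0,-0.025,0,0,0],[0.85,0,0,-0.025,0,0,0],[0.85,0,0,0,0,0,0],[0.85,0,0,0,0,0,0],[0.85,0,0,0,0,0,0]]
  ]
}}

```text
time_s: 9.6
eef_pos: [481.0, -26.6, 19.8]
eef_rot: [0.997, -0.076, 0.0, -0.0]
force: [-0.0, 0.3, -0.3]
finger_gap: 80.1
finger_force: 0.0
```

Call:
{"method": "servo_tool", "body": {
  "steps": [
    [[0.85,0,0,-0.025,0,0,0],[0.85,0,0,-0.025,0,0,0],[0.85,0,0,-0.025,0,0,0],[0.85,0,0,-0.025,0,0,0],[0.85,0,0,-0.025,0,0,0],[0.85,0,0,0,0,0,0],[0.85,0,0,0,0,0,0],[0.85,0,0,0,0,0,0],[0.85,0,0,0,0,0,0],[0.85,0,0,0,0,0,0]]
  ]
}}

```text
time_s: 10.6
eef_pos: [481.0, -26.7, 14.8]
eef_rot: [0.997, -0.076, -0.0, -0.0]
force: [-0.4, -0.2, 1.2]
finger_gap: 80.0
finger_force: 0.0
```

Call:
{"method": "servo_tool", "body": {
  "steps": [
    [[0.85,0,0,-0.025,0,0,0],[0.85,0,0,-0.025,0,0,0],[0.85,0,0,-0.025,0,0,0],[0.85,0,0,0,0,0,0],[0.85,0,0,0,0,0,0],[0.85,0,0,0,0,0,0],[0.85,0,0,0,0,0,0],[0.85,0,0,0,0,0,0],[0.85,0,0,0,0,0,0],[0.85,0,0,0,0,0,0]]
  ]
}}

```text
time_s: 11.6
eef_pos: [481.0, -26.6, 11.7]
eef_rot: [0.997, -0.076, -0.0, -0.0]
force: [-3.5, 1.2, 4.2]
finger_gap: 79.8
finger_force: 2.2
```

Run:
```python
from h import *
F=[]
for i in range(6):
    a=r.read_camera("scene");F.append(r.get_state()["force"])
print(np.mean(F,0),np.std(F,0));st()
l=r.pinpoint("scene","plate_lip");print([(k["point"],k["confidence"]) for k in l])
l=r.pinpoint("scene","release_pad");print([(k["point"],k["confidence"]) for k in l])
cv2.imwrite("pics/raw7.png",a[:,:,::-1])
b=cv2.imread("pics/raw6.png")
# tip bottoms: compare plate region change
d=cv2.absdiff(a[:,:,::-1],b).sum(2);ys,xs=np.where(d[150:240,200:330]>90);print(len(xs))
```

```text
[-3.18687914  0.6470831   4.04669918] [0.55036627 0.70110122 0.28942712]
t 11.9 pos [481.  -26.6  11.7] grill -142.4 -80.2 yaw of -y -8.69 want -8.75 z [-0.  0. -1.] F [-2.5 -0.5  4.5] gap 79.9 q [ 0.24  0.41 -0.3   2.08  0.19  0.68 -1.9 ]
[([271.1, 214.6], 0.56)]
[([312.7, 216.8], 0.39)]
1000
```

Call:
{"method": "servo_tool", "body": {
  "steps": [
    [[0.85,0,0,-0.025,0,0,0],[0.85,0,0,-0.025,0,0,0],[0.85,0,0,-0.0125,0,0,0],[0.85,0,0,0,0,0,0],[0.85,0,0,0,0,0,0],[0.85,0,0,0,0,0,0],[0.85,0,0,0,0,0,0],[0.85,0,0,0,0,0,0],[0.85,0,0,0,0,0,0],[0.85,0,0,0,0,0,0]]
  ]
}}

```text
time_s: 13.0
eef_pos: [480.9, -26.7, 9.2]
eef_rot: [0.997, -0.076, -0.0, 0.0]
force: [-4.2, 0.0, 6.1]
finger_gap: 79.7
finger_force: 3.0
```

Run:
```python
from h import *
np.set_printoptions(precision=1,suppress=True)
p=np.load("pose.npy");c,s=np.cos(p[2]),np.sin(p[2])
W=lambda x,y,z:[p[0]+c*x-s*y,p[1]+s*x+c*y,z]
a=r.read_camera("scene");st();cv2.imwrite("pics/raw8.png",a[:,:,::-1])
for n in("plate_lip","plate","release_pad"):
  for cam in("scene","top"):
    if cam=="top":r.read_camera(cam)
    print(n,cam,[(np.array(k["point"]),round(k["confidence"],2)) for k in r.pinpoint(cam,n)])
for cam in("scene","top"):print(cam,"lip seated",proj(cam,W(-102,0,62)),"pop",proj(cam,W(-102,0,72)),"32",proj(cam,W(-133.5,0,66.5)),"60",proj(cam,W(-161,0,62)))
# column profiles at plate (y=+40) old vs new
g0=cv2.imread("pics/scene0.png",0);g=cv2.imread("pics/raw8.png",0)
x=round(proj("scene",W(-120,45,60))[0]);print(x);print(g0[200:236,x-1:x+2].mean(1).astype(int));print(g[200:236,x-1:x+2].mean(1).astype(int))
```

```text
t 13.05 pos [480.9 -26.7   9.2] grill -142.5 -80.3 yaw of -y -8.7 want -8.75 z [-0.  0. -1.] F [-3.5  1.2  5.4] gap 80.1 q [ 0.2  0.4 -0.3  2.1  0.2  0.7 -1.9]
plate_lip scene [(array([269.6, 214.2]), 0.55)]
plate_lip top [(array([336.4, 211.9]), 0.23)]
plate scene [(array([270.9, 213.4]), 0.67)]
plate top []
release_pad scene [(array([329.6, 208.5]), 0.6), (array([311. , 216.3]), 0.47)]
release_pad top []
scene lip seated [271.8 215. ] pop [271.6 212.7] 32 [274.2 219.7] 60 [276.5 225.9]
top lip seated [259.9 194.3] pop [259.5 193.5] 32 [255.9 204. ] 60 [252.8 213.1]
260
[117 115 119 119 122 124 120 125 124 123 124 118 107 119 122  93  71  63
  64  57  54  47  48  46  44  52  94 133 118 116 117 118 118 128 151 183]
[115 113 119 118 121 121 118 122 125 123 123 114 105 119 120  91  67  62
  61  56  49  46  42  44  42  52  94 132 117 115 117 117 118 127 141 151]
```

Call:
{"method": "servo_tool", "body": {
  "steps": [
    [[0.85,0,0,-0.025,0,0,0],[0.85,0,0,-0.0125,0,0,0],[0.85,0,0,0,0,0,0],[0.85,0,0,0,0,0,0],[0.85,0,0,0,0,0,0],[0.85,0,0,0,0,0,0],[0.85,0,0,0,0,0,0],[0.85,0,0,0,0,0,0],[0.85,0,0,0,0,0,0],[0.85,0,0,0,0,0,0]]
  ]
}}

```text
time_s: 14.5
eef_pos: [480.9, -26.7, 7.7]
eef_rot: [0.997, -0.076, -0.0, 0.0]
force: [-4.5, 1.5, 6.2]
finger_gap: 79.8
finger_force: 3.8
```

```bash
cat > chk.py <<'E'
from h import *
import sys
a=r.read_camera("scene");st();cv2.imwrite(f"pics/raw{sys.argv[1]}.png",a[:,:,::-1])
g=cv2.cvtColor(a,cv2.COLOR_RGB2GRAY);print(g[200:236,259:262].mean(1).astype(int))
E
python3 chk.py 9
```

```text
t 14.55 pos [480.8 -26.7   7.7] grill -142.6 -80.3 yaw of -y -8.68 want -8.75 z [-0. -0. -1.] F [-4.1 -0.1  5.2] gap 79.9 q [ 0.24  0.41 -0.29  2.08  0.19  0.67 -1.9 ]
[123 118 119 123 122 121 125 128 121 120 116 118 115 114 121 118 117 119
 124 124 109  80  69  66  58  53  75 100  87  71  68  73  89 124 142 151]
```

The plate has popped up and slid: its lip edge moved from row 215 to about 220.5. I'll add a little press for margin, wait, and check that it stays held.

Call:
{"method": "servo_tool", "body": {
  "steps": [
    [[0.85,0,0,-0.0125,0,0,0],[0.85,0,0,-0.0125,0,0,0],[0.85,0,0,0,0,0,0],[0.85,0,0,0,0,0,0],[0.85,0,0,0,0,0,0],[0.85,0,0,0,0,0,0],[0.85,0,0,0,0,0,0],[0.85,0,0,0,0,0,0],[0.85,0,0,0,0,0,0],[0.85,0,0,0,0,0,0]]
  ]
}}

```text
time_s: 15.55
eef_pos: [480.6, -26.7, 6.7]
eef_rot: [0.997, -0.076, -0.0, 0.0]
force: [-5.8, 0.4, 6.9]
finger_gap: 79.5
finger_force: 4.4
```

```bash
python3 chk.py 10
python3 - <<'E'
from h import *
a=cv2.imread("pics/raw10.png")
cv2.imwrite("pics/c10.png",cv2.resize(a[180:250,230:323],(797,600),interpolation=cv2.INTER_CUBIC))
p=np.load("pose.npy");c,s=np.cos(p[2]),np.sin(p[2])
W=lambda x,y,z:[p[0]+c*x-s*y,p[1]+s*x+c*y,z]
from scipy.optimize import brentq
for sl in(0,20,30,35,40,50,60):
    z=72+(10 if sl else 0)-.17*sl;x=-100-.985*sl
    y=brentq(lambda y:proj("scene",W(x,y,z))[0]-260,-95,95);print(sl,proj("scene",W(x,y,z))[1].round(1))
print([(k["point"],k["confidence"]) for n in("salt_shaker","honey_jar") for k in r.pinpoint("scene",n)])
E
```

```text
t 15.6 pos [480.6 -26.6   6.7] grill -142.8 -80.3 yaw of -y -8.68 want -8.75 z [-0.001 -0.    -1.   ] F [-5.8  0.9  7.4] gap 79.9 q [ 0.24  0.42 -0.29  2.08  0.19  0.67 -1.9 ]
[113 117 115 121 121 120 125 125 125 128 122 121 124 119 113 115 114 119
 123 125 118  86  69  68  60  52  75 101  86  71  69  72  91 123 142 152]
0 214.9
20 217.2
30 219.6
35 220.9
40 222.1
50 224.5
60 227.0
[([212.8, 239.2], 0.81), ([328.4, 209.1], 0.96)]
```

View pics/c10.png

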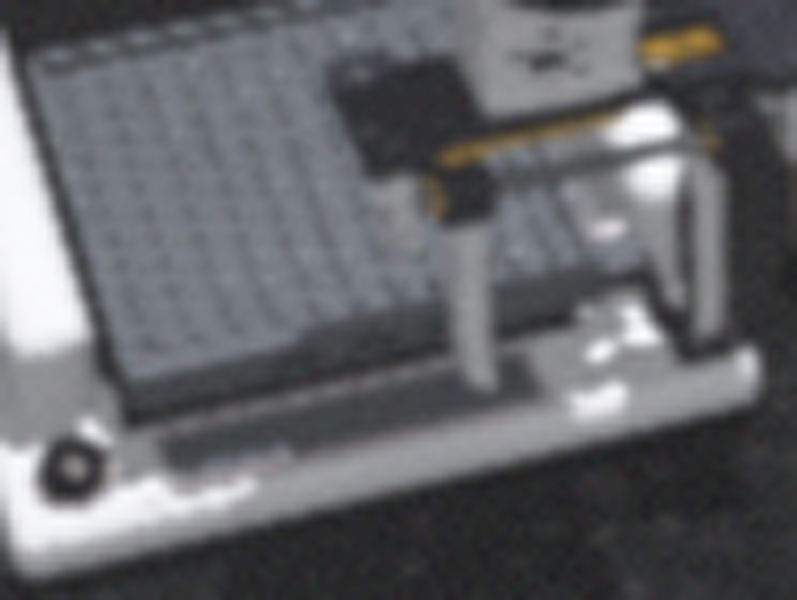

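The plate is up and out about 35 mm, its lip resting against the left finger at (475,300), and it didn't move between the two checks. The right finger is holding the pad down at (710,345).

```bash
python3 -c "
from h import *
print(r.hand_in())"
```

```text
the job is handed in; nothing more can be done
None
```

The job is handed in: the right finger holds the release pad down, and the left finger holds the plate about 35 mm out, short of the grill's front edge at 60 mm.

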